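Pack the specimen box, shut its lid and tally it

TASK

The tall case stands on end in the transport box and keeps the lid from closing: tip it over inside the box and press it down until it lies flat along its compartment below the rim, then shut the lid fully. When the box is shut, count it: swing the tally counter's sprung lever to its stop and let it spring back. Leave the short case and everything else on the bench where they are.

Things in the scene. Friction and masses are not known exactly. Their poses are not given: they have to be found in the camera images.
- box: grey box fixed to the bench, outside 154 (x) x 144 (y) x 86 mm high, walls and floor 6 mm; origin: centre of its underside. Lid hinge on its +x side, away from the robot. A 6 mm divider along y at x = 0, 34 mm above the floor, makes two compartments, 68 (x) x 132 (y) x 80 mm deep. The tall case stands in one, near one end (y about +44 or -44 mm), the short case in the other, at the opposite end
- tall_case_center (a point): white plastic case 58 (its x, across the compartment) x 34 (its y) x 120 mm (its z), 0.2 to 0.4 kg, loose; point at its centre. Stands on its small end in the box, 40 mm above the rim. Lying along the compartment (its z along the box's y) it is 34 mm high, with 12 mm spare length. Tipped towards the free end it comes to lean on that end wall, above the rim, until its raised end is pressed down and its foot slides back
- short_case_center (a point): the same case but 60 mm tall (58 x 34 x 60 mm), loose, standing below the rim in the other compartment; point at its centre. Stays as it is
- lid (a joint): angle of the box's lid, rad: 0 closed flat on the rim, starts at 1.9 to 2.15 (open, leaning back from the robot), stop at 2.2. Stiff hinge: the lid stays at any angle and must be pushed all the way (about 2 N at its free edge)
- lid_hinge (a point): middle of the hinge line, which runs along the box's y, at the top of the +x rim (77, 0, 86.5 mm in the box's frame). Lid: grey-framed clear plate, 154 mm from hinge to free edge, 144 mm wide, 8 mm thick; the hinge line lies on its inner face
- lid_edge (a point): middle of the lid's free edge (154 mm from the hinge, mid-thickness)
- tally_lever (a joint): angle of the tally counter's lever, rad: 0 at rest, 1.0 at its stop; turns about the upright axis, counter-clockwise seen from above; a spring (about 1 N at the knob at rest, 3.5 N at the stop) brings it back
- lever_pivot (a point): on the lever's upright axis, 69 mm above the bench, on top of the tally counter: grey housing, 80 x 100 mm, 56 mm high, fixed to the bench; its frame's -x points towards the robot side
- lever_knob (a point): centre of the lever's upright cream knob, 20 mm across, 38 mm tall (from 72 to 110 mm above the bench), 75 mm from the axis; the flat arm under it is 12 mm wide, at 66 to 72 mm. At rest the arm points from the axis to the counter's -x side, turned 0.5 rad towards its +y; at the stop 0.5 rad towards its -y
- spray_bottle_center (a point): bystander: cream spray bottle, 72 mm across, 182 mm tall, standing; point 90 mm above the bench
- jar_center (a point): bystander: amber screw jar, 64 mm across, 85 mm tall; point half-way up
- scanner_center (a point): bystander: black hand scanner, 140 x 60 x 34 mm, lying; point 16 mm above the bench
- marker_center (a point): bystander: white marker pen, 110 x 14 mm, lying; point at its centre
Not all that is in view belongs to the job. Leave any orange, purple or red look-alike of the part that bears tall_case_center alone.

How it is judged:
By the outcome, as a careful person would: the job done as asked, in the order asked, and still so for the second after the job is handed in, with the robot touching nothing.
It also fails if it takes over 69 s, if anything falls off the work surface, if the arm or the gripper's body presses on something with over 40 N, if the wrist force passes 120 N, or if a joint passes its speed limit or range.

ROBOT

A 6-joint arm with a two-finger parallel gripper is mounted at the origin on the work surface. World frame = base frame: x ahead of the robot, y to its left, z up, the work surface at z = 0. Lengths are in mm, angles in rad, forces in N, time in s.
With the tool pointing down it reaches from about 350 to 875 mm from the base axis. Payload 4.2 kg.
Tool frame: the origin (TCP) lies where the fingers leave the gripper's body, on its centre line; the fingertips stand ahead of it and the grasp point (between the pads) lies 54 mm ahead of it (arm.nose_length is the z of the fingertips in the tool frame, in mm); z points along the fingers, x is the direction in which the jaws open and shut, and the axes are right-handed (so a half turn about z gives the same grasp; the last joint's range is limited). The gripper opens to 85 mm and grips with 20 to 120 N. Pads are 22 mm wide; open, the fingers measure 114 mm over their backs; the gripper's body (76 mm by 85 mm) begins 54 mm behind the grasp point. The pads swing forward as they close: fully open they stand 13 mm farther back than shut.
Start: joints at [1.402, 0.385, 0.008, 0, -1.194, -0.259], TCP at [259.26, 568.668, 303.912] pointing down, gripper open.
Joint ranges: [-3.14, 3.14], [-1.21, 2.06], [-1.07, 1.41], [-3.16, 2.05], [-2.99, -0.16], [-3.1, 3.1]. Speed limits (rad/s): [2.79, 2.79, 3.14, 3.14, 3.14, 3.14].

INTERFACE

Orientations are given as a unit quaternion [x, y, z, w].
In Python, from bench import arm, imaging, job_done gives the robot as it stands.
- The arm moves only by the shell command python3 -m crank 'ROWS' [OPENING]. ROWS is a JSON object of lists of equal length, an entry for each row: "delta_pos": the shift along the tool's x, y, z in m, a list of three; "twist": the turn about the tool's z in rad. In form: {"delta_pos": [[tx, ty, tz], ...], "twist": [twist, ...]}. A call has 1 to 8 rows; each row shifts and turns the commanded pose from where the row before left it, along the tool's axes as they then stand; what a row does not reach is not made up. A row lasts 1/12 s, in which the tool goes at most 41.7 mm and 7.16 degrees, less where a joint would pass 70% of its speed; a pose out of reach is approached as far as the arm can. A call is refused whole if a number of a shift passes 0.0417 or a number of a turn 0.125, either way. A call with a gripper value outside its range is refused whole. OPENING is the opening, from 0 (shut) to 1 (fully open), set as the call begins (- or left out, the last holds). The fingers move at their own pace and stop on an object; the grip force is fixed at half the most. Time passes only in rows, so rows that do not move let the fingers close. It gives the time, the measured TCP pose, the force and the opening at its end, in the units of the state.
- arm.read_state(): the state, without advancing time (a new reading comes with each control period).
- imaging.get_image(name): name is "side" or "top"; returns (picture, depth): 400x640x3 uint8, blue, green, red; 400x640 float32, mm along the optical axis (not along the pixel's ray), 0 where there is no reading.
- imaging.camera_model(name): a dict with "vfov" (degrees; the focal length in pixels is half the picture's height over the tangent of half this angle, whatever the lens; pixels are square), "cx", "cy" (the principal point, pixels), "T" (4x4, takes a point from camera to world coordinates). Camera axes: x right, y up, looking along -z (the intrinsics and any distortion apply to the point x, -y, -z); pixel columns grow to the right and rows downward; lengths in mm; the calibration is good to about 2 mm. A picture is of the moment at which its call begins. camera_model takes no time and is no camera call.
- job_done(): hands the job in, once; it reports no verdict.
The state is a dict: "clock": time; "joints": joint angles; "joint_vel": joint speeds; "joint_efforts": joint torques, N m; "position": TCP position; "ee_rot": TCP orientation; "contact_force": force on the tool from outside, world axes, zero at the start; "wrist_torque": the same for the moment, N m; "gripper_width": finger opening in mm.
Only numpy, scipy, OpenCV 4.12 (cv2) and the standard library are available. Lean on these libraries where they do the work, as an engineer would, in place of code of your own. Each camera call takes 0.05 s, during which the arm holds its last target.

## Working session

There is one attempt and no reset: what is moved stays moved. The work goes in short steps, Python scripts to look and compute and a shell command to move; the robot and the scene stay as the last step left them, time stands still between calls to the robot, and variables do not carry over. Pictures are saved under pics/ and viewed, and the job is handed in when it is done.

```bash
ls; mkdir -p pics; python3 - <<'E'
from bench import arm, imaging
import cv2
s=arm.read_state(); print(s, arm.nose_length)
for n in("side","top"):
    im,d=imaging.get_image(n); cv2.imwrite(f"pics/{n}0.png",im); 
    import numpy as np; np.save(f"pics/{n}0.npy",d); print(n,{k:(v if k!="T" else np.round(v,4).tolist()) for k,v in imaging.camera_model(n).items()})
E
```

```text
pics
{'clock': 0.0, 'joints': array([ 1.40160282e+00,  3.85564817e-01,  6.62617833e-03, -5.43402809e-04,
       -1.19399229e+00, -2.58572194e-01]), 'joint_vel': array([-4.14846289e-04, -1.19403371e-04, -1.63086719e-05, -4.31114216e-04,
       -4.89117962e-04,  9.83489302e-04]), 'joint_efforts': array([ 2.55586438e-04, -3.92290914e+01,  1.88393873e+01,  4.18602750e+00,
       -4.69249891e-03,  8.87764529e-09]), 'position': array([259.08057702, 568.30193276, 302.80997013]), 'ee_rot': array([-5.40822533e-01,  8.41136009e-01, -6.17243834e-04, -9.06592357e-04]), 'contact_force': array([-0.20364672,  0.51374164, -0.0148897 ]), 'wrist_torque': array([0.06052799, 0.01999421, 0.04710965]), 'gripper_width': 85.43590582905} 72.6
side {'vfov': 48.96007899576027, 'cx': 318.21326470026327, 'cy': 196.5375924909541, 'T': [[0.9623, 0.1754, -0.2079, 214.259], [-0.2719, 0.6019, -0.7509, -1100.2298], [-0.0066, 0.7791, 0.6269, 962.2244], [0.0, 0.0, 0.0, 1.0]]}
top {'vfov': 47.818675338961576, 'cx': 318.68140720908207, 'cy': 201.23908186465314, 'T': [[-0.0152, 0.9937, -0.1114, 348.7808], [-0.9999, -0.0147, 0.0051, -84.0084], [0.0034, 0.1114, 0.9938, 1448.2839], [0.0, 0.0, 0.0, 1.0]]}
```

View pics/side0.png

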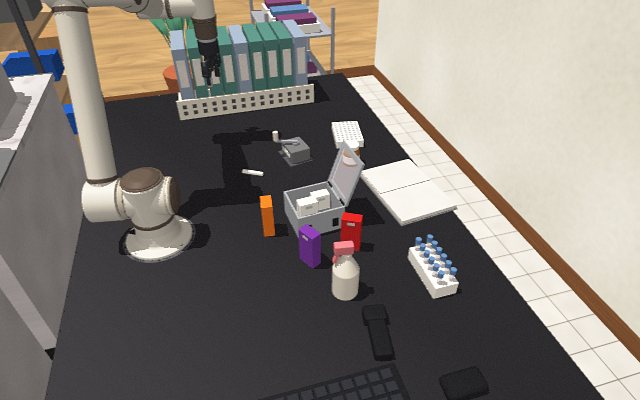

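View pics/top0.png

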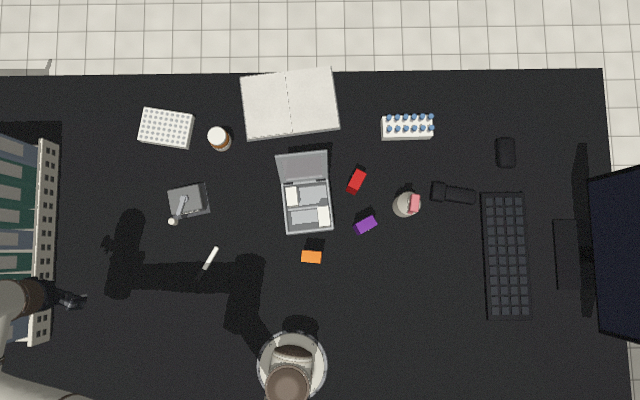

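```bash
cat > h.py <<'E'
import numpy as np,cv2
from bench import arm,imaging
def ray(n,u,v):
    m=imaging.camera_model(n); T=np.array(m["T"]); f=200/np.tan(np.radians(m["vfov"]/2))
    d=T[:3,:3]@np.array([(u-m["cx"])/f,-(v-m["cy"])/f,-1.]); return T[:3,3],d
def onz(n,u,v,z):
    o,d=ray(n,u,v); return o+d*(z-o[2])/d[2]
def dep(n,u,v,D):
    o,d=ray(n,u,v); return o+d*D[int(round(v)),int(round(u))]
def proj(n,p):
    m=imaging.camera_model(n); T=np.array(m["T"]); f=200/np.tan(np.radians(m["vfov"]/2))
    q=T[:3,:3].T@(np.array(p)-T[:3,3]); return m["cx"]+f*q[0]/-q[2], m["cy"]-f*q[1]/-q[2]
def snap(n,tag,box=None,k=1):
    im,d=imaging.get_image(n); cv2.imwrite(f"pics/{n}{tag}_full.png",im); np.save(f"pics/{n}{tag}.npy",d)
    crop(n,tag,box,k); return im,d
def crop(n,tag,box,k):
    im=cv2.imread(f"pics/{n}{tag}_full.png")
    if box: im=im[box[1]:box[3],box[0]:box[2]]
    cv2.imwrite(f"pics/{n}{tag}_c.png",cv2.resize(im,None,fx=k,fy=k,interpolation=cv2.INTER_CUBIC))
def cloud(n,D):
    m=imaging.camera_model(n); T=np.array(m["T"]); f=200/np.tan(np.radians(m["vfov"]/2))
    v,u=np.mgrid[:400,:640]
    P=np.stack([(u-m["cx"])/f*D,-(v-m["cy"])/f*D,-D],-1)
    return P@T[:3,:3].T+T[:3,3]
E
cp pics/side0.png pics/side0_full.png; cp pics/top0.png pics/top0_full.png
python3 - <<'E'
from h import *
crop("top","0",(260,135,430,275),4.5); crop("side","0",(240,120,390,260),4.5)
D=np.load("pics/top0.npy"); P=cloud("top",D)
# box region
for v in range(148,242,5):
    print(v,[tuple(int(x) for x in P[v,u]) for u in range(278,336,7)])
E
```

```text
148 [(687, 38, 1), (687, 16, 0), (687, -6, 0), (686, -29, 4), (686, -52, 1), (686, -75, 2), (686, -98, -2), (685, -121, 2), (686, -144, -1)]
153 [(672, 39, -3), (671, 16, 1), (670, -6, 1), (619, -38, 232), (618, -57, 234), (619, -76, 228), (618, -95, 231), (669, -121, 1), (669, -143, 0)]
158 [(606, 19, 229), (607, 0, 223), (607, -18, 222), (608, -37, 218), (608, -56, 212), (609, -76, 207), (611, -96, 197), (653, -120, -2), (652, -143, -2)]
163 [(597, 21, 206), (598, 2, 197), (599, -16, 193), (599, -36, 189), (600, -56, 185), (600, -75, 182), (601, -96, 176), (636, -120, 0), (634, -143, 6)]
168 [(588, 24, 178), (589, 4, 172), (591, -14, 160), (590, -35, 164), (590, -55, 160), (591, -75, 153), (591, -95, 154), (620, -120, -2), (619, -143, -1)]
173 [(578, 26, 152), (580, 6, 141), (580, -13, 139), (580, -33, 134), (581, -54, 128), (581, -75, 126), (582, -96, 119), (582, -116, 118), (603, -142, -2)]
178 [(588, 39, 0), (569, 8, 115), (569, -11, 111), (571, -32, 102), (570, -53, 104), (570, -74, 101), (571, -96, 94), (571, -117, 94), (586, -142, -1)]
183 [(573, 39, -3), (558, 10, 90), (558,
[... 988 characters left out ...]
), (452, 11, 83), (457, -5, 5), (456, -27, 13), (456, -50, 7), (456, -72, 7), (447, -93, 128), (446, -114, 129), (455, -139, 4)]
223 [(442, 39, 4), (436, 11, 85), (441, -5, 7), (441, -27, 2), (440, -49, 5), (440, -72, 1), (432, -93, 130), (432, -114, 127), (440, -139, -2)]
228 [(426, 40, -1), (421, 11, 87), (425, -4, 8), (425, -27, 4), (425, -49, -1), (424, -71, 5), (423, -94, 26), (419, -114, 86), (423, -139, 4)]
233 [(410, 40, -1), (410, 18, 0), (406, -9, 84), (407, -29, 62), (409, -49, 4), (408, -71, 2), (408, -94, 0), (408, -116, -3), (407, -139, 0)]
238 [(394, 40, 1), (394, 18, 0), (393, -4, 4), (393, -26, 4), (393, -49, 2), (392, -71, 1), (392, -93, -3), (392, -116, 6), (391, -138, 7)]
```

View pics/top0_c.png

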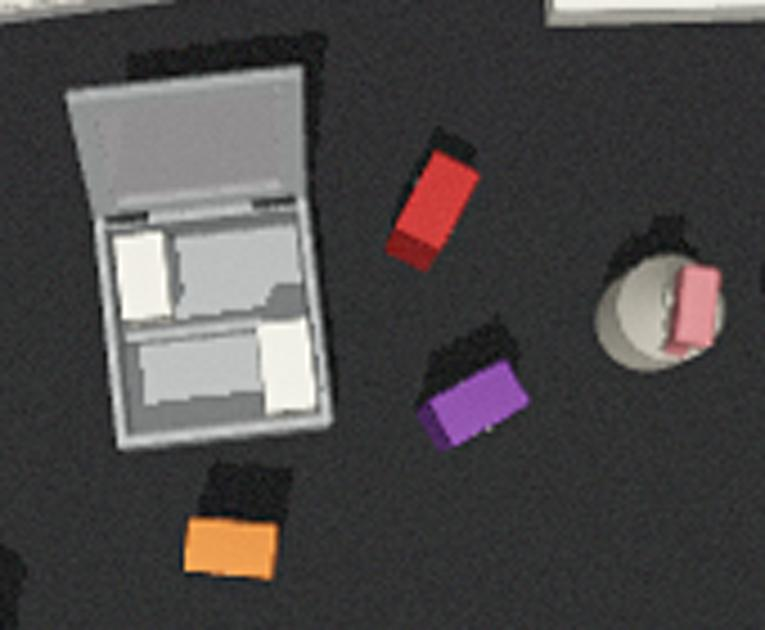

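View pics/side0_c.png

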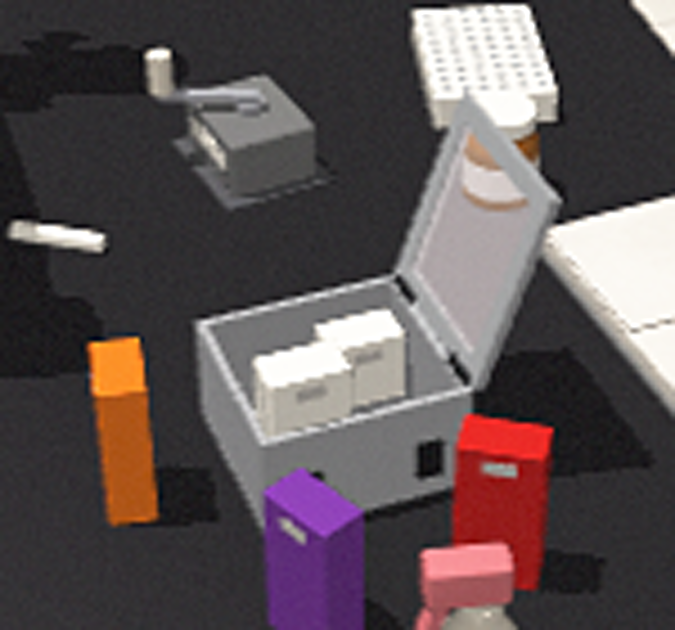

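```bash
python3 - <<'E'
from h import *
im=cv2.imread("pics/top0_full.png")
# crop-corner estimates of rim outer corners (top view)
for n,c in {"nl":(119,447),"nr":(331,425),"hr":(309,205),"hl":(95,222)}.items():
    u,v=260+(c[0])/4.5-.4,135+c[1]/4.5-.4
    print(n,np.round(onz("top",u,v,86.),1))
# tall case top (white) z 126
hsv=cv2.cvtColor(im,cv2.COLOR_BGR2HSV)
w=((hsv[...,2]>200)&(hsv[...,1]<40)).astype(np.uint8)
k,l,st,ce=cv2.connectedComponentsWithStats(w[175:240,280:336])
for i in range(1,k):
    if st[i,4]>40:
        m=(l==i).astype(np.uint8); c=cv2.findContours(m,0,2)[0][0]; b=cv2.boxPoints(cv2.minAreaRect(c))+[280,175]
        print(st[i],ce[i]+[280,175]); z=126 if ce[i][1]>28 else 66
        q=np.array([onz("top",*p,z)[:2] for p in b]); print(np.round(q,1),q.mean(0))
# lever knob
D=np.load("pics/top0.npy");P=cloud("top",D)
crop("top","0",(150,165,225,235),8)
for nm,(a,b,c,d) in {"jar":(205,122,235,155),"spray":(385,185,430,222),"counter":(165,180,212,222)}.items():
    q=P[b:d,a:c].reshape(-1,3); 
    print(nm,[ (lo,np.round(q[(q[:,2]>lo)&(q[:,2]<hi)].mean(0)).tolist(),int(((q[:,2]>lo)&(q[:,2]<hi)).sum())) for lo,hi in((50,62),(62,80),(80,92),(95,120),(160,200))])
# lid plane from depth
q=P[155:176,282:326].reshape(-1,3); q=q[(q[:,2]>95)]
c=q.mean(0); n=np.linalg.svd(q-c)[2][2]; print("lid",c,n,len(q))
E
```

```text
nl [403.8   8.8  86. ]
nr [ 416.4 -133.4   86. ]
hr [ 565.8 -121.3   86. ]
hl [556.3  24.   86. ]
[  5  12  13  19 193] [291.0984456 196.0984456]
[[547.8  12.9]
 [550.9 -19.4]
 [494.5 -25. ]
 [491.4   7.1]] [521.15734636  -6.11532292]
[ 37  31  13  21 216] [323.16203704 215.90740741]
[[ 479.8  -84.1]
 [ 483.4 -116.5]
 [ 427.1 -122.5]
 [ 423.5  -90.3]] [ 453.45966963 -103.35609463]
jar [(50, [698.0, 209.0, 57.0], 58), (62, [695.0, 218.0, 72.0], 47), (80, [710.0, 222.0, 86.0], 246), (95, [nan, nan, nan], 0), (160, [nan, nan, nan], 0)]
spray [(50, [482.0, -334.0, 55.0], 18), (62, [476.0, -335.0, 71.0], 24), (80, [484.0, -346.0, 88.0], 38), (95, [491.0, -348.0, 107.0], 142), (160, [482.0, -360.0, 180.0], 170)]
counter [(50, [519.0, 324.0, 56.0], 687), (62, [496.0, 332.0, 70.0], 149), (80, [451.0, 341.0, 88.0], 3), (95, [450.0, 347.0, 110.0], 25), (160, [nan, nan, nan], 0)]
lid [595.89968742 -48.91564845 176.69600103] [-0.99951707 -0.02974943  0.00897728] 924<stdin>:21: RuntimeWarning: Mean of empty slice.
  ret = um.true_divide(
```

View pics/top0_c.png

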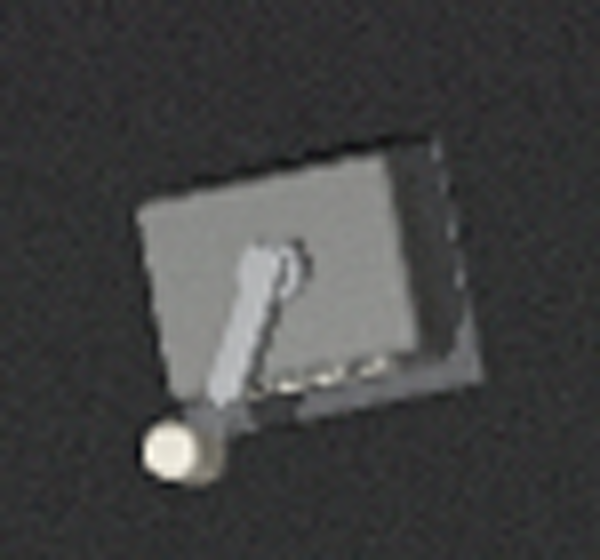

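```bash
python3 -m crank '{"delta_pos":[[0,0,0],[0,0,0],[0,0,0],[0,0,0],[0,0,0],[0,0,0],[0,0,0],[0,0,0]],"twist":[0.12,0.12,0.12,0.12,0.12,0.12,0.12,0.12]}' 0
python3 -m crank '{"delta_pos":[[0,0,0],[0,0,0]],"twist":[0.094,0]}'
cat >> h.py <<'E'
E
cat > go.py <<'E'
# print tool-axis shift from current TCP to a target given in box frame (tip) or world
from h import *
from scipy.spatial.transform import Rotation as Rn
Y=np.radians(5.1);EX=np.array([np.cos(Y),np.sin(Y),0]);EY=np.array([-np.sin(Y),np.cos(Y),0]);C=np.array([484,-56,0.])
def box(x,y,z): return C+EX*x+EY*y+[0,0,z]
def tobox(p): p=np.array(p)-C; return np.round([p@EX,p@EY,p[2]],1)
def delta(tip):
    s=arm.read_state();R=Rn.from_quat(s["ee_rot"]).as_matrix()
    tcp=np.array(tip)+[0,0,72.6]
    return np.round(R.T@(tcp-s["position"]),1)
def st():
    s=arm.read_state();R=Rn.from_quat(s["ee_rot"]).as_matrix()
    tip=s["position"]+R[:,2]*72.6
    print("t",round(s["clock"],2),"tip",np.round(tip,1),"box",tobox(tip),"yaw",round(float(np.degrees(np.arctan2(R[1,0],R[0,0]))),1),"F",np.round(s["contact_force"],1),"w",round(s["gripper_width"],1),"tilt",np.round(R[:2,2],3))
E
python3 -c "
from go import *
st(); t=box(-37,-82,231); print(t,delta(t))
D=np.load('pics/top0.npy');P=cloud('top',D)
for nm,(a,b,c,d) in {'purple':(350,212,382,240),'red':(343,165,370,197)}.items():
    q=P[b:d,a:c].reshape(-1,3);q=q[(q[:,2]>30)&(q[:,2]<300)];print(nm,q.min(0),q.max(0)); t=q[q[:,2]>105]; print(t.min(0),t.max(0))
"
```

```text
clock: 0.77
position: [259.2, 568.4, 303.2]
ee_rot: [-0.088, 0.996, -0.001, -0.0]
contact_force: [-0.3, 0.3, 0.6]
gripper_width: -0.2
clock: 0.93
position: [259.2, 568.5, 303.3]
ee_rot: [-0.044, 0.999, -0.001, -0.0]
contact_force: [1.1, -0.2, -0.6]
gripper_width: 0.2
t 0.93 tip [259.2 568.4 230.7] box [-168.5  641.9  230.7] yaw -175.0 F [ 1.1 -0.2 -0.6] w 0.2 tilt [-0.    -0.001]
[ 454.43581292 -140.96445635  231.        ] [-1.326e+02 -7.237e+02  4.000e-01]
purple [ 400.4048264  -258.6837199    32.83814203] [ 454.57009817 -196.54999446  126.80540251]
[ 401.72951467 -258.6837199   107.14287602] [ 454.57009817 -196.86045885  126.80540251]
red [ 528.69319681 -230.2705701    31.30542781] [ 593.5329643  -176.86685637  128.66705756]
[ 528.95406654 -230.2705701   106.52879257] [ 593.5329643  -178.84380803  128.66705756]
```

```bash
python3 -m crank '{"delta_pos":[[-0.0074,-0.04,0],[-0.0074,-0.04,0],[-0.0074,-0.04,0],[-0.0074,-0.04,0],[-0.0074,-0.04,0],[-0.0074,-0.04,0],[-0.0074,-0.04,0],[-0.0074,-0.04,0]],"twist":[0,0,0,0,0,0,0,0]}' 0
python3 -m crank '{"delta_pos":[[-0.0074,-0.04,0],[-0.0074,-0.04,0],[-0.0074,-0.04,0],[-0.0074,-0.04,0],[-0.0074,-0.04,0],[-0.0074,-0.04,0],[-0.0074,-0.04,0],[-0.0074,-0.04,0]],"twist":[0,0,0,0,0,0,0,0]}' 0
python3 -c "
from go import *
st(); t=box(-37,-84,231); print(t,delta(t))"
```

```text
clock: 1.6
position: [346.6, 253.1, 303.9]
ee_rot: [-0.046, 0.999, 0.0, 0.0]
contact_force: [0.9, -0.6, 0.5]
gripper_width: -0.1
clock: 2.27
position: [433.9, -60.4, 304.1]
ee_rot: [-0.046, 0.999, 0.0, 0.0]
contact_force: [1.5, 1.7, 0.4]
gripper_width: 0.1
t 2.27 tip [434.  -60.3 231.5] box [-5.020e+01  1.000e-01  2.315e+02] yaw -174.7 F [1.5 1.7 0.4] w 0.1 tilt [0.001 0.   ]
[ 454.61360152 -142.95653848  231.        ] [-13.  -84.1   0.5]
```

```bash
python3 -m crank '{"delta_pos":[[-0.0065,-0.034,0],[-0.0065,-0.034,0],[0,-0.018,0.01],[0,0,0.04],[0,0,0.04],[0,0,0.028],[0,0,0.01],[0,0,0]],"twist":[0,0,0,0,0,0,0,0]}' 0
python3 -c "
from go import *
st(); snap('side','1',(240,80,390,260),4); snap('top','1',(260,135,430,275),4)"
```

```text
clock: 2.93
position: [452.7, -142.9, 172.8]
ee_rot: [-0.045, 0.999, 0.0, -0.004]
contact_force: [-0.3, 0.2, -0.5]
gripper_width: 0.1
t 2.93 tip [ 452.1 -142.9  100.2] box [-39.5 -83.7 100.2] yaw -174.8 F [-0.3  0.2 -0.5] w 0.1 tilt [-0.008  0.   ]
```

View pics/side1_c.png

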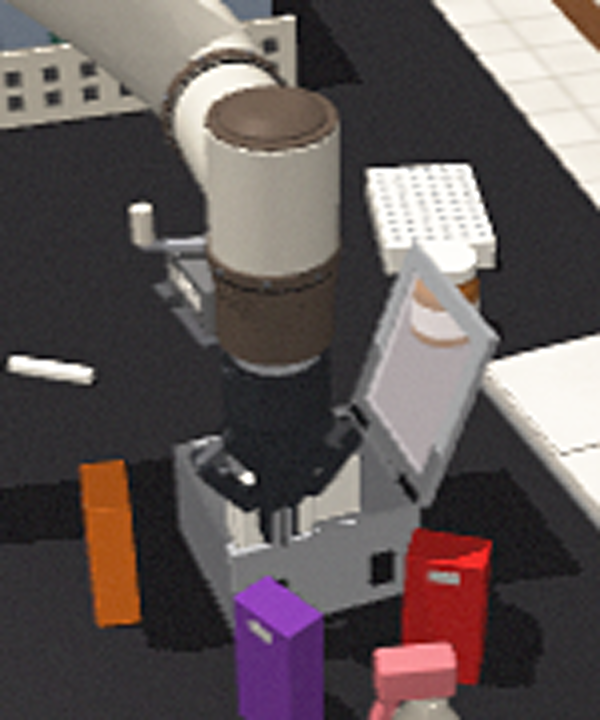

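View pics/top1_c.png

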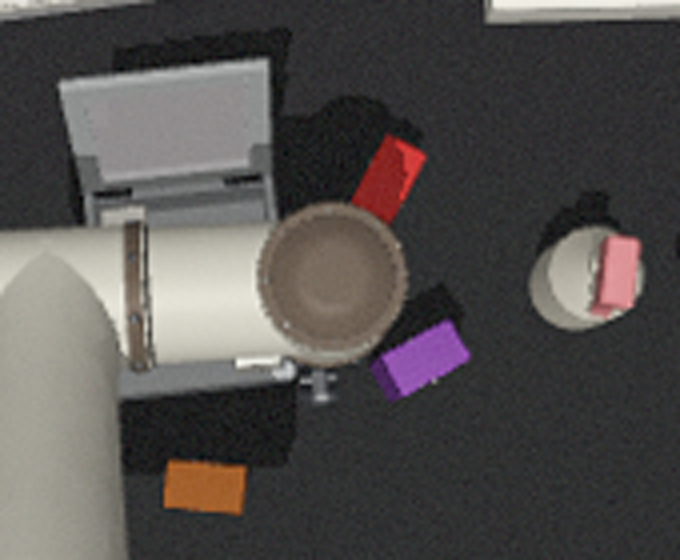

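```bash
python3 -m crank '{"delta_pos":[[-0.002,0.008,0],[0,0.008,0],[0,0.006,0],[0,0.006,0],[0,0.006,0],[0,0.006,0],[0,0.005,0],[0,0,0]],"twist":[0,0,0,0,0,0,0,0]}' 0
python3 -c "
from go import *
st(); snap('side','2',(240,80,390,260),4)"
```

```text
clock: 3.7
position: [452.5, -96.9, 176.0]
ee_rot: [-0.045, 0.999, 0.0, 0.0]
contact_force: [0.5, 0.1, -0.5]
gripper_width: -0.2
t 3.7 tip [452.5 -96.9 103.4] box [-35.  -37.9 103.4] yaw -174.8 F [ 0.5  0.1 -0.5] w -0.2 tilt [0. 0.]
```

View pics/side2_c.png

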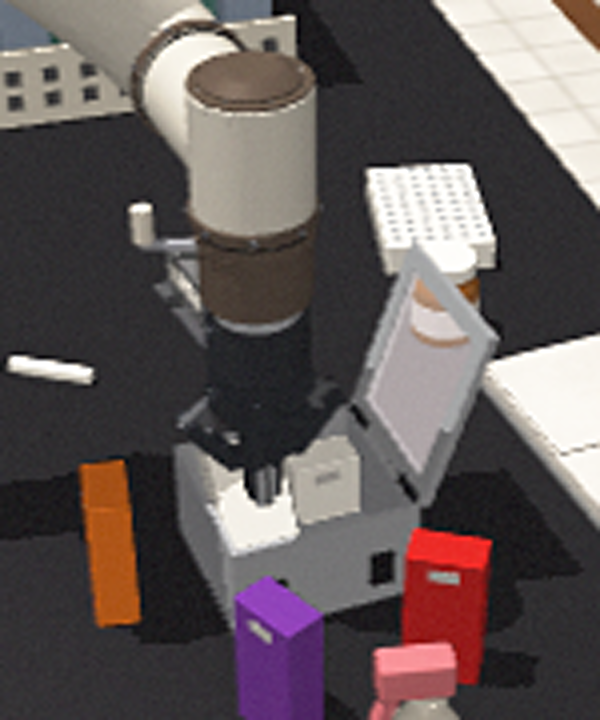

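```bash
python3 -m crank '{"delta_pos":[[0,0,-0.03],[0,0,-0.03],[0,0,-0.03],[0,0,-0.03],[0,0,0]],"twist":[0,0,0,0,0]}' 0
python3 -c "
from go import *
st(); print(arm.read_state()['joints']); snap('side','3',(240,120,390,240),5)"
```

```text
clock: 4.17
position: [455.3, -98.1, 302.2]
ee_rot: [-0.045, 0.999, -0.001, 0.006]
contact_force: [0.6, 1.0, 1.0]
gripper_width: 0.0
t 4.17 tip [456.3 -98.2 229.6] box [-31.4 -39.6 229.6] yaw -174.8 F [0.6 1.  1. ] w 0.0 tilt [ 0.013 -0.001]
[ 0.13918482  0.10730752 -0.37440929  0.0028553  -1.07663612 -0.05053955]
```

View pics/side3_c.png

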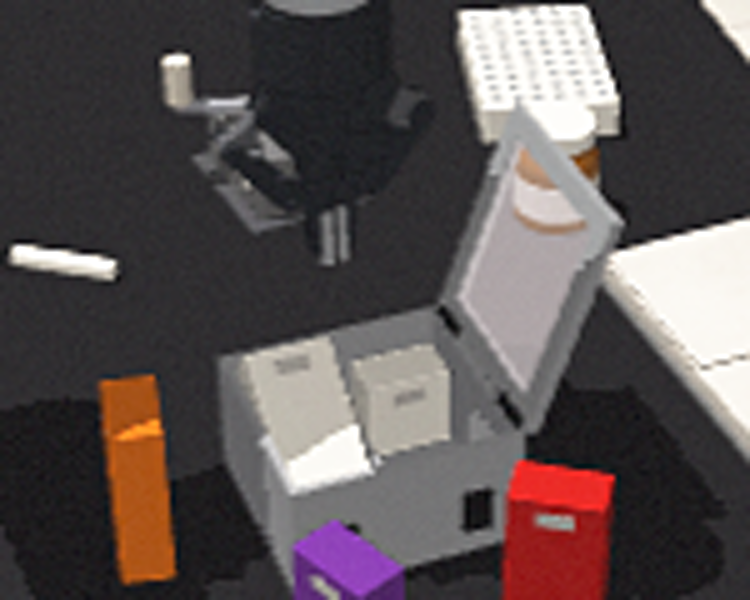

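```bash
python3 -m crank '{"delta_pos":[[0,0,0],[0,0,0],[0,0,0],[0,0,0],[0,0,0],[0,0,0],[0,0,0],[0,0,0]],"twist":[0.12,0.12,0.12,0.12,0.12,0.12,0.12,0.12]}' 0
python3 -m crank '{"delta_pos":[[0,0,0],[0,0,0],[0,0,0],[0,0,0],[0,0,0],[0,0,0],[0,0,0]],"twist":[0.12,0.12,0.12,0.12,0.12,0.012,0]}' 0
python3 -c "
from go import *
st(); print(delta(box(-37,36,140)))"
```

```text
clock: 4.88
position: [452.1, -97.9, 294.6]
ee_rot: [0.425, 0.905, -0.001, -0.001]
contact_force: [-0.0, 0.4, 0.7]
gripper_width: 0.3
clock: 5.47
position: [452.3, -97.9, 295.0]
ee_rot: [0.675, 0.738, -0.001, -0.001]
contact_force: [-0.7, -0.6, 0.5]
gripper_width: 0.1
t 5.47 tip [452.1 -97.9 222.4] box [-35.5 -38.9 222.4] yaw 95.1 F [-0.7 -0.6  0.5] w 0.1 tilt [-0.002 -0.   ]
[74.9 -1.5 82.4]
```

```bash
python3 -m crank '{"delta_pos":[[0.025,-0.0005,0],[0.025,-0.0005,0.01],[0.025,-0.0005,0.03],[0,0,0.03],[0,0,0.012],[0,0,0]],"twist":[0,0,0,0,0,0]}' 0
python3 -c "
from go import *
st()"
python3 -m crank '{"delta_pos":[[0,0,0.01],[0,0,0.01],[0,0,0.005],[0,0,0.005],[0,0,0.005],[0,0,0]],"twist":[0,0,0,0,0,0]}' 0
python3 -c "
from go import *
st()"
```

```text
clock: 5.97
position: [442.5, -23.2, 210.7]
ee_rot: [0.674, 0.738, -0.003, -0.002]
contact_force: [0.2, -0.2, 0.7]
gripper_width: 0.1
t 5.97 tip [442.  -23.4 138.1] box [-39.   36.2 138.1] yaw 95.2 F [ 0.2 -0.2  0.7] w 0.1 tilt [-0.008 -0.002]
clock: 6.47
position: [444.4, -23.4, 178.5]
ee_rot: [0.675, 0.737, -0.0, -0.0]
contact_force: [-0.6, -0.6, 0.5]
gripper_width: -0.3
t 6.47 tip [444.4 -23.4 105.9] box [-36.6  36.  105.9] yaw 95.0 F [-0.6 -0.6  0.5] w -0.3 tilt [-0.001 -0.   ]
```

```bash
for i in 1; do python3 -m crank '{"delta_pos":[[0,0,0.004],[0,0,0.004],[0,0,0.004],[0,0,0.004],[0,0,0]],"twist":[0,0,0,0,0]}' 0; done
python3 -c "
from go import *
st()"
python3 -m crank '{"delta_pos":[[0,0,0.004],[0,0,0.004],[0,0,0.004],[0,0,0]],"twist":[0,0,0,0]}' 0
python3 -c "
from go import *
st(); snap('side','4',(240,120,390,240),5)"
```

```text
clock: 6.88
position: [444.0, -23.3, 162.0]
ee_rot: [0.675, 0.737, -0.001, -0.001]
contact_force: [-1.2, 0.1, -0.0]
gripper_width: 0.1
t 6.88 tip [443.9 -23.3  89.4] box [-37.   36.1  89.4] yaw 95.0 F [-1.2  0.1 -0. ] w 0.1 tilt [-0.002 -0.   ]
clock: 7.22
position: [444.1, -23.3, 150.0]
ee_rot: [0.675, 0.737, -0.001, -0.001]
contact_force: [-0.3, -0.7, 0.4]
gripper_width: -0.3
t 7.22 tip [444.  -23.4  77.4] box [-37.   36.1  77.4] yaw 95.0 F [-0.3 -0.7  0.4] w -0.3 tilt [-0.002 -0.   ]
```

View pics/side4_c.png

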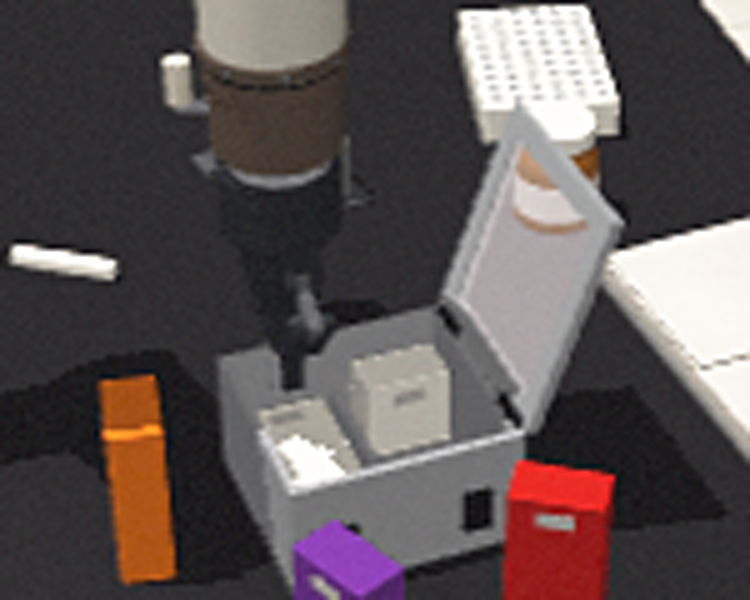

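```bash
cat > cs.py <<'E'
from go import *
import sys
t=sys.argv[1]
im=cv2.imread(f"pics/side{t}_full.png");D=np.load(f"pics/side{t}.npy");P=cloud("side",D)
for (u,v) in [(int(240+a/5),int(120+b/5)) for a,b in eval(sys.argv[2])]:
    q=np.median(P[v-1:v+2,u-1:u+2].reshape(-1,3),0); print((u,v),tobox(q))
E
python3 cs.py 4 "[(300,412),(320,425),(330,450),(300,470),(290,440),(265,410),(290,380)]"
```

```text
(300, 202) [-25.8  51.3  41.8]
(304, 205) [-19.1  29.9  40.9]
(306, 210) [-20.1   6.7  38.6]
(300, 214) [-44.   -3.3  38.9]
(298, 208) [-40.1  27.8  39.4]
(293, 202) [-46.7  58.9  41.8]
(298, 196) [-39.3  24.1  91.5]
```

```bash
python3 -m crank '{"delta_pos":[[-0.012,0,0],[-0.012,0,0.01],[0,0,0.01],[0,0,0.008],[0,0,0.003],[0,0,0.002],[0,0,0]],"twist":[0,0,0,0,0,0,0]}' 0
python3 -m crank '{"delta_pos":[[0,0,0.002],[0,0,0.002],[0,0,0]],"twist":[0,0,0]}' 0
python3 -c "
from go import *
st()"
```

```text
clock: 7.85
position: [446.7, -46.9, 117.7]
ee_rot: [0.675, 0.738, -0.0, -0.0]
contact_force: [-0.2, -0.4, -0.1]
gripper_width: 0.0
clock: 8.1
position: [446.7, -47.0, 113.9]
ee_rot: [0.675, 0.738, 0.0, -0.0]
contact_force: [-0.1, 0.4, 0.3]
gripper_width: -0.1
t 8.1 tip [446.7 -47.   41.3] box [-36.4  12.3  41.3] yaw 95.0 F [-0.1  0.4  0.3] w -0.1 tilt [0. 0.]
```

```bash
python3 -m crank '{"delta_pos":[[0,0,0.0015],[0,0,0.0015],[0,0,0]],"twist":[0,0,0]}' 0
python3 -m crank '{"delta_pos":[[0,0,-0.03],[0,0,-0.04],[0,0,-0.04],[0,0,-0.04],[0,0,-0.04],[0,0,-0.04],[0,0,-0.02],[0,0,0]],"twist":[0,0,0,0,0,0,0,0]}' 0
python3 -c "
from go import *
st(); snap('side','5',(240,80,390,240),4.5)
D=np.load('pics/side5.npy');P=cloud('side',D); im=cv2.imread('pics/side5_full.png')
m=(im.min(2)>110)
B=np.stack([(P-C)@EX,(P-C)@EY,P[...,2]],-1)
s=m&(B[...,0]<-5)&(B[...,0]>-70)&(abs(B[...,1])<70)&(B[...,2]>15)&(B[...,2]<80)
q=B[s];print(len(q),q.min(0),q.max(0))
t=q[q[:,2]>30];c=np.linalg.lstsq(np.c_[t[:,:2],np.ones(len(t))],t[:,2],rcond=None)[0];print('plane',c,np.percentile(t[:,1],[2,50,98]))
# lid plane
L=B[(B[...,2]>100)&(B[...,2]<250)&(abs(B[...,1])<80)&(B[...,0]>70)&(B[...,0]<200)]
print(len(L));
for y0,y1 in((-70,-20),(-20,30),(30,70)):
  k=L[(L[:,1]>y0)&(L[:,1]<y1)]; print(np.polyfit(k[:,2],k[:,0],1),k[:,2].max(),len(k))
"
```

```text
clock: 8.35
position: [447.0, -46.9, 112.6]
ee_rot: [0.675, 0.738, 0.0, 0.0]
contact_force: [-4.4, 1.2, 15.8]
gripper_width: 0.2
clock: 9.02
position: [448.3, -47.1, 366.7]
ee_rot: [0.675, 0.738, 0.005, 0.004]
contact_force: [0.7, -0.2, 0.3]
gripper_width: -0.1
t 9.02 tip [449.2 -47.  294.1] box [-33.9  12.1 294.1] yaw 95.1 F [ 0.7 -0.2  0.3] w -0.1 tilt [0.012 0.001]
381 [-63.53222118 -69.98804976  24.53389134] [-5.6844053  69.96852081 79.89171544]
plane [-0.12091962  0.11635936 41.03095331] [-68.77790708  45.92169667  68.38021259]
1213
[ 0.34467999 52.72195493] 233.1621425737169 406
[ 0.34608256 52.58931333] 235.37840227951006 391
[ 0.34650377 51.56078636] 232.91887625374034 298
```

View pics/side5_c.png

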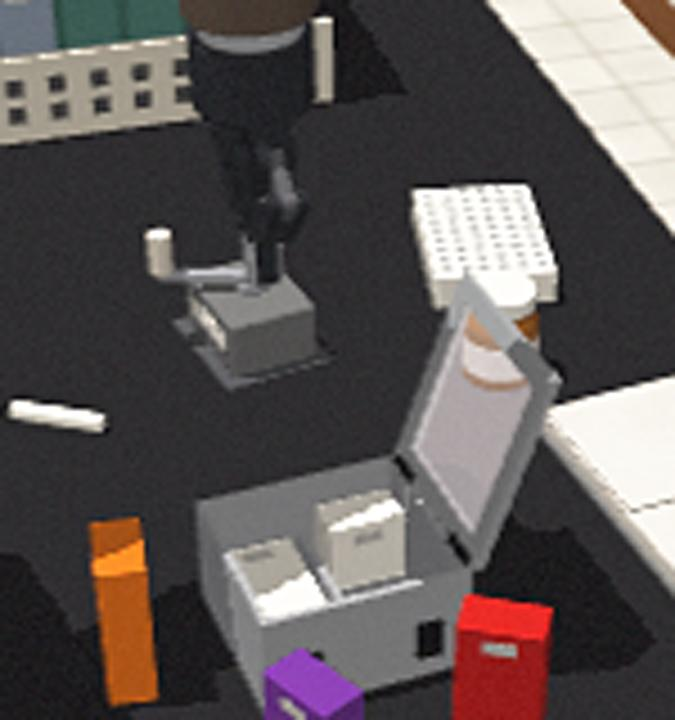

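```bash
python3 -m crank '{"delta_pos":[[-0.002,0.035,0],[-0.002,0.035,0],[-0.002,0.035,0],[-0.002,0.035,0],[-0.002,0.035,0],[-0.002,0.037,0],[0,0,0],[0,0,0]],"twist":[0,0,0,0,0,0,0,0]}' 0
python3 -c "
from go import *
st()"
```

```text
clock: 9.73
position: [659.9, -40.2, 355.7]
ee_rot: [0.676, 0.737, -0.003, -0.003]
contact_force: [-0.8, -0.7, -0.5]
gripper_width: -0.1
t 9.73 tip [659.4 -40.3 283.1] box [1.761e+02 1.000e-01 2.831e+02] yaw 95.0 F [-0.8 -0.7 -0.5] w -0.1 tilt [-0.008 -0.001]
```

```bash
python3 -m crank '{"delta_pos":[[0,0,0.03],[0,0,0.03],[0,0,0.03],[0,0,0.003],[0,-0.01,0],[0,-0.01,0],[0,-0.01,0],[0,-0.01,0]],"twist":[0,0,0,0,0,0,0,0]}' 0
python3 -c "
from go import *
st()"
python3 -m crank '{"delta_pos":[[0,-0.01,0],[0,-0.01,0],[0,-0.01,0],[0,-0.01,0],[0,-0.01,0],[0,-0.01,0],[0,-0.01,0],[0,0,0]],"twist":[0,0,0,0,0,0,0,0]}' 0
python3 -c "
from go import *
st(); snap('side','6',(240,80,390,240),4.5)"
```

```text
clock: 10.4
position: [619.8, -44.0, 270.8]
ee_rot: [0.675, 0.738, 0.002, 0.003]
contact_force: [3.1, 1.0, 3.3]
gripper_width: -0.3
t 10.4 tip [620.3 -44.  198.2] box [136.9  -0.2 198.2] yaw 95.1 F [3.1 1.  3.3] w -0.3 tilt [ 0.007 -0.   ]
clock: 11.07
position: [547.1, -50.3, 268.6]
ee_rot: [0.675, 0.737, -0.0, -0.0]
contact_force: [-0.3, -0.0, -0.6]
gripper_width: -0.1
t 11.07 tip [547.  -50.3 196. ] box [6.33e+01 1.00e-01 1.96e+02] yaw 95.0 F [-0.3 -0.  -0.6] w -0.1 tilt [-0.001  0.   ]
```

View pics/side6_c.png

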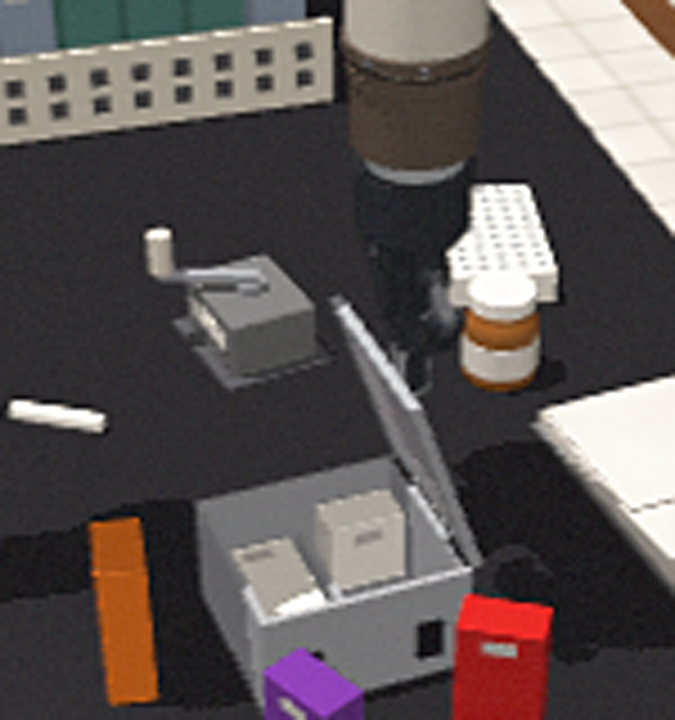

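```bash
python3 -m crank '{"delta_pos":[[0,-0.012,0.003],[0,-0.012,0.003],[0,-0.013,0.005],[0,-0.013,0.011],[0,-0.013,0.013],[0,-0.009,0.015],[0,-0.008,0.015],[0,0,0]],"twist":[0,0,0,0,0,0,0,0]}' 0
python3 -c "
from go import *
st()"
python3 -m crank '{"delta_pos":[[0,-0.003,0.009],[0,-0.003,0.009],[0,-0.002,0.009],[0,-0.001,0.004],[0,0,0.002],[0,0,0]],"twist":[0,0,0,0,0,0]}' 0
python3 -c "
from go import *
st(); snap('side','7',(240,80,390,240),4.5)"
```

```text
clock: 11.78
position: [466.1, -57.6, 199.8]
ee_rot: [0.676, 0.737, -0.003, -0.003]
contact_force: [-0.7, -0.2, -0.3]
gripper_width: 0.0
t 11.78 tip [465.4 -57.6 127.2] box [-18.7   0.  127.2] yaw 95.0 F [-0.7 -0.2 -0.3] w 0.0 tilt [-0.009 -0.001]
clock: 12.28
position: [460.7, -57.9, 169.7]
ee_rot: [0.675, 0.737, -0.001, -0.0]
contact_force: [0.4, -0.0, -0.5]
gripper_width: 0.0
t 12.28 tip [460.6 -58.   97.1] box [-23.4   0.1  97.1] yaw 95.0 F [ 0.4 -0.  -0.5] w 0.0 tilt [-0.001 -0.   ]
```

View pics/side7_c.png

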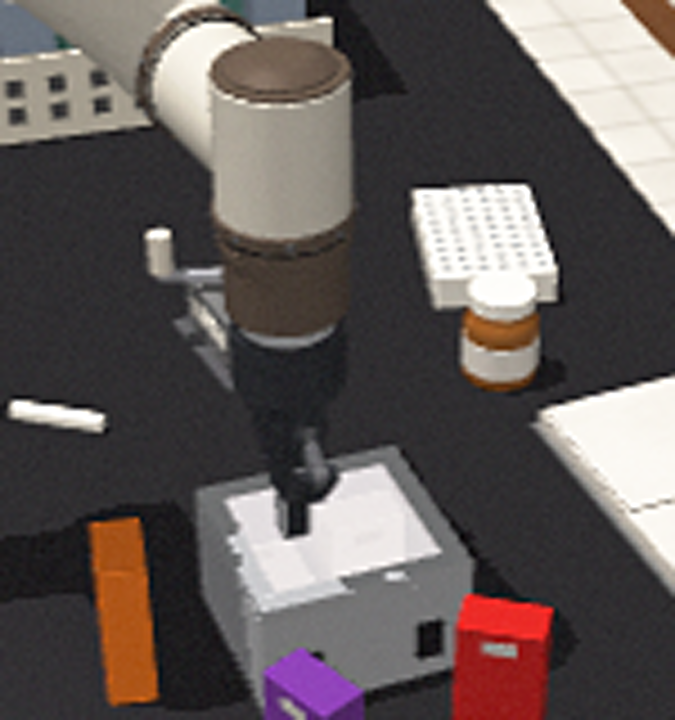

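```bash
python3 -m crank '{"delta_pos":[[0,0,-0.012],[0,-0.02,-0.006],[0,-0.021,0],[0,0,0.008],[0,0,0.006],[0,0,0.003],[0,0,0]],"twist":[0,0,0,0,0,0,0]}' 0
python3 -c "
from go import *
st()"
python3 -m crank '{"delta_pos":[[0,0,0.002],[0,0,0.002],[0,0,0.001],[0,0,0]],"twist":[0,0,0,0]}' 0
python3 -c "
from go import *
st()"
```

```text
clock: 12.92
position: [420.3, -61.5, 170.3]
ee_rot: [0.675, 0.737, -0.0, -0.0]
contact_force: [0.0, 1.1, 0.5]
gripper_width: -0.2
t 12.92 tip [420.2 -61.5  97.7] box [-64.    0.2  97.7] yaw 95.0 F [0.  1.1 0.5] w -0.2 tilt [-0.001 -0.   ]
clock: 13.25
position: [420.6, -61.4, 167.0]
ee_rot: [0.675, 0.738, -0.0, 0.0]
contact_force: [-2.5, 0.4, 10.8]
gripper_width: 0.4
t 13.25 tip [420.6 -61.5  94.4] box [-63.6   0.2  94.4] yaw 95.1 F [-2.5  0.4 10.8] w 0.4 tilt [ 0.    -0.001]
```

```bash
python3 -m crank '{"delta_pos":[[0,0,0.0015],[0,0,0.0015],[0,0,0]],"twist":[0,0,0]}' 0
python3 -m crank '{"delta_pos":[[0,0,-0.03],[0,0,-0.04],[0,0,-0.04],[0,0,-0.04],[0,0,0]],"twist":[0,0,0,0,0]}' 0
python3 - <<'E'
from go import *
st(); print(arm.read_state()['joints'])
# lever points from top view at z: knob top 110, pivot cap ~ 72; crop (150,165) x8
p=lambda a,b:(150+a/8-.45,165+b/8-.45)
k=onz("top",*p(172,450),110)
print("knob",k)
for c in((138,210),(385,155),(415,348),(172,400)): print("corner",np.round(onz("top",*p(*c),56),1))
print("pivot",np.round(onz("top",*p(268,268),72),1))
# side view of the knob
crop("side","5",(265,120,330,175),10)
E
```

```text
clock: 13.5
position: [420.6, -61.4, 166.7]
ee_rot: [0.675, 0.738, -0.0, 0.001]
contact_force: [-11.8, 3.5, 34.5]
gripper_width: -0.0
clock: 13.92
position: [423.6, -61.4, 321.2]
ee_rot: [0.675, 0.738, 0.006, 0.006]
contact_force: [0.5, 0.1, -0.5]
gripper_width: 0.4
t 13.92 tip [424.9 -61.4 248.6] box [-5.930e+01 -1.000e-01  2.486e+02] yaw 95.1 F [ 0.5  0.1 -0.5] w 0.4 tilt [0.018 0.001]
[ 0.24056404  0.01954568 -0.42050664  0.00389587 -1.11351955 -1.7236245 ]
knob [446.87323532 348.02624292 110.        ]
corner [544.5 380.6  56. ]
corner [564.7 285.   56. ]
corner [489.  272.3  56. ]
corner [470.2 365.9  56. ]
pivot [519.1 325.   72. ]
```

View pics/side5_c.png

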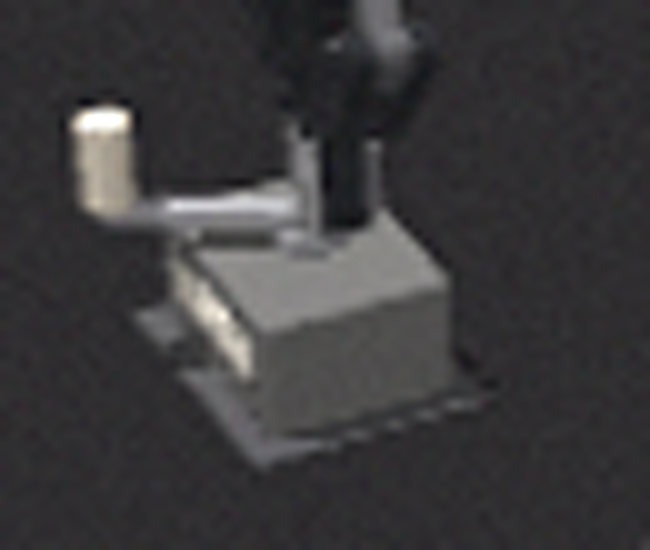

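```bash
python3 -m crank '{"delta_pos":[[0.038,0.0053,0],[0.038,0.0053,0],[0.038,0.0053,0],[0.038,0.0053,0],[0.038,0.0053,0],[0.038,0.0053,0],[0.038,0.0053,0],[0.038,0.0053,0]],"twist":[0,0,0,0,0,0,0,0]}' 0
python3 -m crank '{"delta_pos":[[0.038,0.0053,0],[0.038,0.0053,0],[0.038,0.0053,0],[0.034,0.0053,0],[0,0,0],[0,0,0]],"twist":[0,0,0,0,0,0]}' 0
python3 - <<'E'
from go import *
st(); print(delta([448,393,82]))
snap("top","8",(240,140,360,250),5)
im,D=snap("side","8",(240,110,390,240),5)
P=cloud("top",np.load("pics/top8.npy")); B=np.stack([(P-C)@EX,(P-C)@EY,P[...,2]],-1)
m=(abs(B[...,0])<70)&(abs(B[...,1])<65); q=B[m]; print("lid z",np.percentile(q[:,2],[2,20,50,80,98]))
f=B[(abs(B[...,0]+72)<4)&(abs(B[...,1])<60)]; g=B[(abs(B[...,0]-70)<4)&(abs(B[...,1])<60)]
print("near edge",np.median(f[:,2]),"hinge",np.median(g[:,2]))
E
```

```text
clock: 14.58
position: [435.3, 247.2, 312.6]
ee_rot: [0.675, 0.738, 0.0, 0.0]
contact_force: [0.5, 0.3, 0.3]
gripper_width: -0.0
clock: 15.08
position: [443.4, 396.0, 311.2]
ee_rot: [0.675, 0.738, -0.001, 0.0]
contact_force: [-1.0, -0.5, -0.3]
gripper_width: -0.0
t 15.08 tip [443.3 395.9 238.6] box [-4.000e-01  4.537e+02  2.386e+02] yaw 95.1 F [-1.  -0.5 -0.3] w -0.0 tilt [-0.001 -0.002]
[ -3.2   4.5 156.6]
lid z [87.28035847 91.23822652 93.6677374  96.13245969 99.62437117]
near edge 90.4885653770682 hinge 95.01207107304117
```

View pics/side8_c.png

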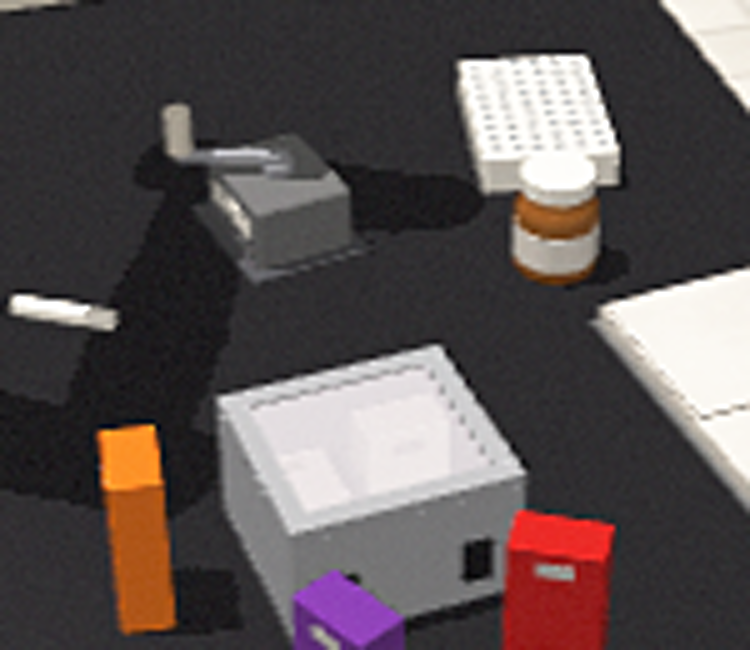

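View pics/top8_c.png

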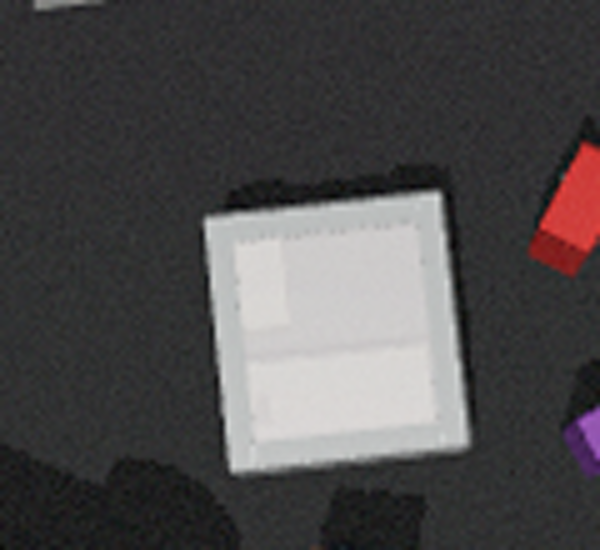

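```bash
python3 -m crank '{"delta_pos":[[-0.001,0.0045,0.039],[0,0,0.039],[0,0,0.039],[0,0,0.03],[0,0,0.009],[0,0,0]],"twist":[0,0,0,0,0,0]}' 0
python3 - <<'E'
from go import *
st(); snap("side","9",(250,90,350,170),6); snap("top","9",(150,165,225,235),8)
E
```

```text
clock: 15.68
position: [447.7, 391.6, 154.8]
ee_rot: [0.676, 0.737, -0.003, 0.0]
contact_force: [0.4, -0.3, -0.3]
gripper_width: 0.2
t 15.68 tip [447.5 391.3  82.2] box [  3.4 448.7  82.2] yaw 94.9 F [ 0.4 -0.3 -0.3] w 0.2 tilt [-0.003 -0.005]
```

View pics/side9_c.png

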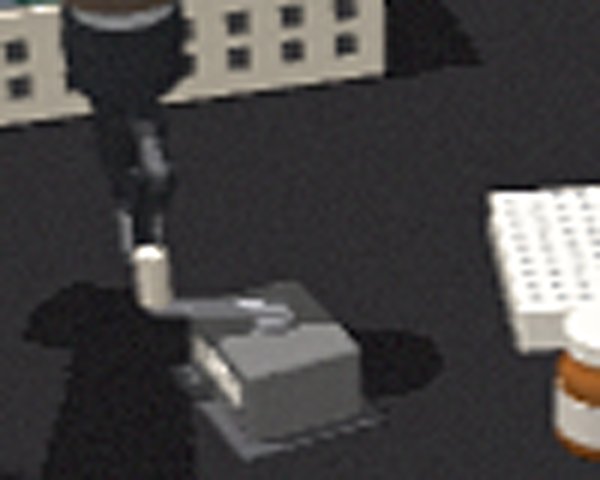

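```bash
python3 -m crank '{"delta_pos":[[-0.0076,-0.0012,0],[-0.0076,-0.0012,0],[-0.0076,-0.0012,0],[-0.0076,-0.0012,0],[-0.0076,-0.0012,0],[-0.0076,-0.0012,0],[0,0,0]],"twist":[0,0,0,0,0,0,0]}' 0
python3 - <<'E'
from go import *
st()
E
python3 -m crank '{"delta_pos":[[-0.0076,0.001,0],[-0.0076,0.0015,0],[-0.0076,0.0022,0],[-0.007,0.003,0],[0,0,0]],"twist":[0,0,0,0,0]}' 0
python3 - <<'E'
from go import *
st();snap("side","10",(250,90,350,170),6)
E
```

```text
clock: 16.37
position: [444.9, 346.4, 157.4]
ee_rot: [0.676, 0.737, 0.0, -0.0]
contact_force: [-1.7, 1.9, 0.4]
gripper_width: 0.2
t 16.37 tip [444.9 346.4  84.8] box [ -3.2 404.3  84.8] yaw 95.0 F [-1.7  1.9  0.4] w 0.2 tilt [0. 0.]
clock: 16.78
position: [455.7, 317.4, 156.7]
ee_rot: [0.676, 0.737, -0.0, -0.0]
contact_force: [-1.9, 2.6, -0.4]
gripper_width: 0.0
t 16.78 tip [455.7 317.4  84.1] box [  5.  374.4  84.1] yaw 94.9 F [-1.9  2.6 -0.4] w 0.0 tilt [-0. -0.]
```

View pics/side10_c.png

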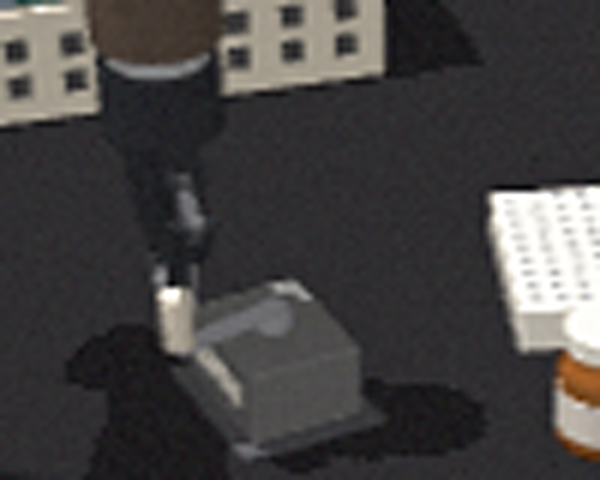

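```bash
python3 -m crank '{"delta_pos":[[-0.0045,0.0024,0],[-0.0045,0.0024,0],[-0.0045,0.0024,0],[0,0,0]],"twist":[0,0,0,0]}' 0
python3 -c "
from go import *
st()"
python3 -m crank '{"delta_pos":[[-0.003,0.0016,0],[-0.002,0.001,0],[0,0,0]],"twist":[0,0,0]}' 0
python3 -c "
from go import *
st()"
```

```text
clock: 17.17
position: [464.1, 305.3, 156.9]
ee_rot: [0.676, 0.737, 0.0, -0.0]
contact_force: [-1.5, 2.6, -1.0]
gripper_width: -0.1
t 17.17 tip [464.1 305.4  84.3] box [ 12.3 361.7  84.3] yaw 95.0 F [-1.5  2.6 -1. ] w -0.1 tilt [0. 0.]
clock: 17.42
position: [466.7, 301.3, 156.9]
ee_rot: [0.676, 0.737, 0.0, -0.0]
contact_force: [-2.8, 4.8, 0.3]
gripper_width: 0.2
t 17.42 tip [466.7 301.4  84.3] box [ 14.5 357.5  84.3] yaw 95.0 F [-2.8  4.8  0.3] w 0.2 tilt [-0.     0.001]
```

```bash
python3 -m crank '{"delta_pos":[[-0.0025,0.001,0],[0,0,0]],"twist":[0,0]}' 0
python3 -c "
from go import *
st();snap('side','11',(250,90,350,170),6);snap('top','11',(150,165,225,235),8)"
```

```text
clock: 17.58
position: [467.3, 300.5, 156.9]
ee_rot: [0.676, 0.737, 0.002, -0.001]
contact_force: [-7.0, 9.4, -0.5]
gripper_width: -0.1
t 17.58 tip [467.3 300.8  84.3] box [ 15.1 356.9  84.3] yaw 95.0 F [-7.   9.4 -0.5] w -0.1 tilt [0.    0.004]
```

View pics/side11_c.png

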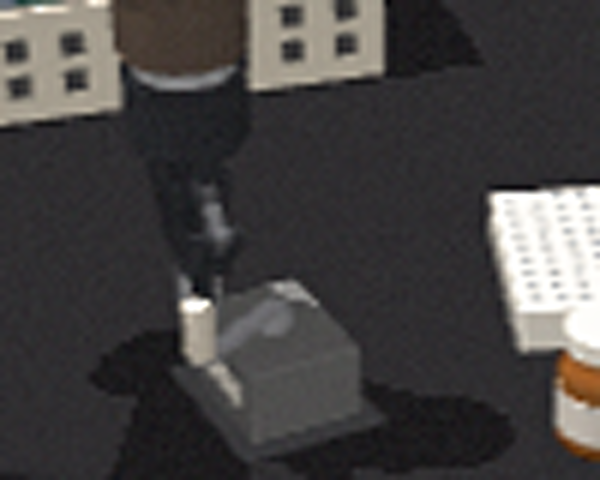

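```bash
python3 -c "
from go import *
k=onz('side',250+197/6-.4,90+301/6-.4,110);k0=onz('side',265+101/10-.45,120+118/10-.45,110)
for q in(k0,k): d=q-[518.6,325.1,110];print(q,np.hypot(d[0],d[1]),np.arctan2(d[1],d[0])%6.283)"
python3 -m crank '{"delta_pos":[[0.01,-0.005,0],[0.01,-0.005,0],[0.012,-0.004,0],[0.014,-0.003,0],[0.014,0,0],[0.014,0.001,0],[0.015,0.002,0],[0.015,0.002,0]],"twist":[0,0,0,0,0,0,0,0]}' 0
python3 -m crank '{"delta_pos":[[0.02,0,0],[0.01,0,-0.02],[0,0,-0.04],[0,0,-0.04],[0,0,-0.04],[0.03,0,0],[0.03,0,0],[0,0,0]],"twist":[0,0,0,0,0,0,0,0]}' 0
python3 -c "
from go import *
st();snap('side','12',(240,90,390,240),5);snap('top','12')
print(np.shape(1))"
```

```text
[445.34467548 347.00754296 110.        ] 76.46099011192184 2.851000903191067
[460.92651219 279.08202729 110.        ] 73.78268773124341 3.8148696326534783
clock: 18.35
position: [446.2, 401.9, 156.4]
ee_rot: [0.675, 0.737, -0.002, 0.0]
contact_force: [0.8, -0.1, 0.6]
gripper_width: 0.2
clock: 19.02
position: [438.0, 494.8, 296.5]
ee_rot: [0.674, 0.738, 0.0, -0.0]
contact_force: [0.8, -0.5, -0.6]
gripper_width: 0.0
t 19.02 tip [438.  494.8 223.9] box [  3.1 552.7 223.9] yaw 95.2 F [ 0.8 -0.5 -0.6] w 0.0 tilt [-0.  0.]
()
```

View pics/side12_c.png

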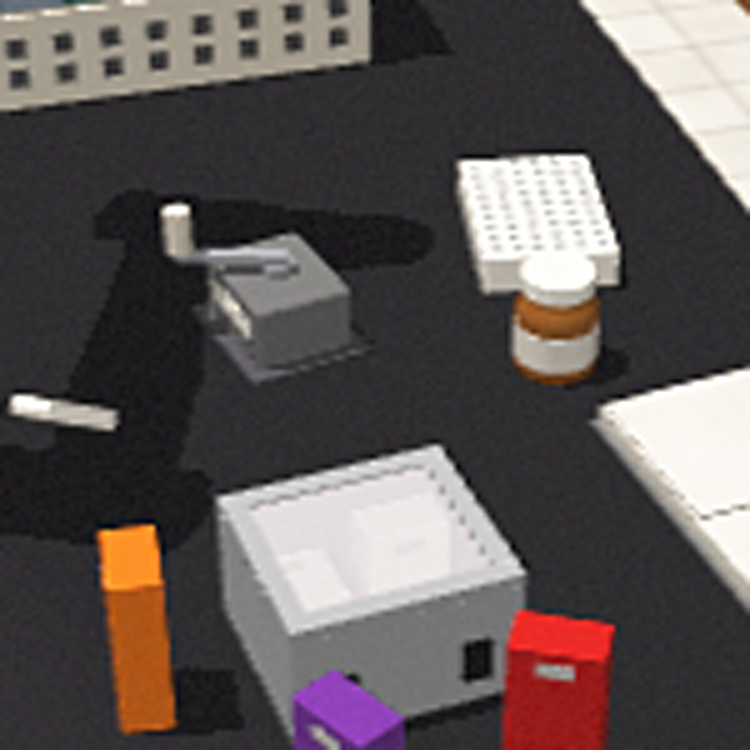

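View pics/top12_c.png

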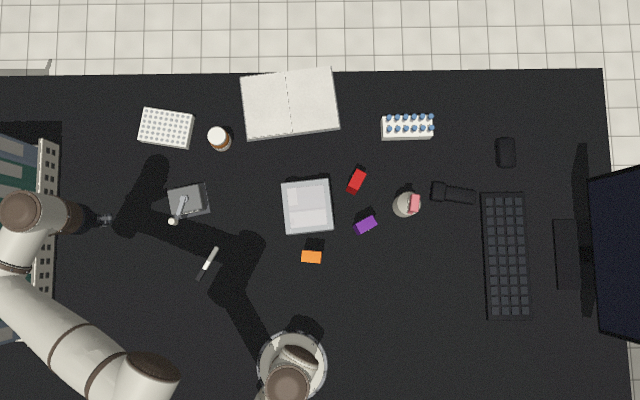

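```bash
python3 -c "
from bench import job_done
print(job_done())"
```

```text
the job is handed in; nothing more can be done
None
```

The tall case now lies flat in its compartment, the lid is fully shut, and the counter's lever was swung to its stop and let spring back. I handed the job in at about 19 s, and it reported no verdict.

- **Case:** One push tipped it onto the end wall, and it was flat by the time I pressed down. The fingertips met it at 40 mm, its lying height, with about 16 N. The depth readings agreed to within noise.
- **Lid:** I pushed it over from behind and pressed on its free edge with up to about 37 N. The fingertips stopped at 94.4 mm, and 94.5 mm is fully closed. The top view's depth read 90 mm at the near edge and 95 mm at the hinge, within its noise of about 4 mm. Both pictures show the lid flush.
- **Lever:** The force rose from about 3 N to 11.7 N, and over the last stretch the finger moved only about 1 mm, so I took it to be at the stop. The picture gave a swing of 0.96 rad against the nominal 1.0, which I put down to about 2 mm of measuring error. The last pictures show it back at rest.
- **Everything else:** The short case, the look-alikes and the bystanders look unmoved in the last pictures, and the arm was clear of everything.

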